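Tighten the bench clamp onto the specimen block

ROBOT

A 6-joint arm with a two-finger parallel gripper is mounted at the origin on the work surface. World frame = base frame: x ahead of the robot, y to its left, z up, the work surface at z = 0. Lengths are in mm, angles in rad, forces in N, time in s.
With the tool pointing down it reaches from about 350 to 875 mm from the base axis. Payload 4.2 kg.
Tool frame: the origin (TCP) lies midway between the tips of the shut fingers; the grasp point (between the pads) lies 19 mm behind it; z points along the fingers, y is the line along which they close (so a half turn about z gives the same grasp; the last joint's range is limited). The gripper opens to 85 mm and grips with 20 to 120 N. Pads are 22 mm wide; open, the fingers measure 114 mm over their backs; the gripper's body (76 mm by 85 mm) begins 54 mm behind the grasp point. The pads swing forward as they close: fully open they stand 13 mm farther back than shut.
Start: joints at [-0.932, 0.385, 0.008, 0, -1.194, -0.259], TCP at [231.723, -580.434, 231.312] pointing down, gripper open.
Joint ranges: [-3.14, 3.14], [-1.21, 2.06], [-1.07, 1.41], [-3.16, 2.05], [-2.99, -0.16], [-3.1, 3.1]. Speed limits (rad/s): [2.79, 2.79, 3.14, 3.14, 3.14, 3.14].

INTERFACE

Orientations are given as a unit quaternion [x, y, z, w].
In Python, from bench import arm gives the robot as it stands.
- The arm moves only by the tool send_rows, never from a script. Its argument "targets" is a list of rows, each an object of numbers: "gripper": the gripper command: -1 is fully open, 1 is shut, values between are in proportion; "x", "y", "z": the shift along the tool's x, y, z in cm; "ax", "ay", "az": the turn, a rotation vector about the tool's x, y, z in degrees. A call has 1 to 5 rows; each row shifts and turns the commanded pose from where the row before left it, along the tool's axes as they then stand; what a row does not reach is not made up. A row lasts 1/12 s, in which the tool goes at most 41.7 mm and 7.16 degrees, less where a joint would pass 70% of its speed; a pose out of reach is approached as far as the arm can. A call is refused whole if a number of a shift passes 4.17 or a number of a turn 7.16, either way. A call with a gripper value outside its range is refused whole. The fingers move at their own pace and stop on an object; the grip force is fixed at half the most. Time passes only in rows, so rows that do not move let the fingers close. It gives the time, the measured TCP pose, the force, the opening and the grip force at its end, in the units of the state.
- arm.read_state(): the state, without advancing time (a new reading comes with each control period).
- arm.get_image(name): name is "scene" or "top"; returns (picture, depth): 480x640x3 uint8, red, green, blue; 480x640 float32, mm along the optical axis (not along the pixel's ray), 0 where there is no reading.
- arm.camera_model(name): a dict with "fx", "fy", "cx", "cy" (pixels), "distortion" ([k1, k2, p1, p2, k3] as OpenCV has them; the pictures are not rectified), "cam_to_world" (4x4, takes a point from camera to world coordinates). Camera axes: x right, y down, z forward; pixel columns grow to the right and rows downward; lengths in mm; the calibration is good to about 2 mm. A picture is of the moment at which its call begins. camera_model takes no time and is no camera call.
- arm.job_done(): hands the job in; it is judged then, once.
Trained networks look in the newest picture that a camera, given by its name, has taken for a name from the list of things; names that differ only in an ending like _2 or _b are one class to them, and where a whole thing is asked for, a point or a joint stands for the part that bears it (a point fixed in the world has none). Each returns a list of dicts, best first, with "score" (0 to 1); they miss things now and then, are a little off and sometimes report something else, mostly with a low value. They report only what shows in the picture. A call takes as long as a camera call. They do not tell look-alikes from the thing itself.
- arm.boxes_of(camera, thing): "rect" ([left, top, width, height] in pixels, round what is visible of it).
The state is a dict: "clock": time; "joints": joint angles; "joint_vel": joint speeds; "joint_efforts": joint torques, N m; "position": TCP position; "ee_rot": TCP orientation; "contact_force": force on the tool from outside, world axes, zero at the start; "wrist_torque": the same for the moment, N m; "gripper_width": finger opening in mm; "grasp_force": force on a finger pad.
Only numpy, scipy, OpenCV 4.12 (cv2) and the standard library are available. Lean on these libraries where they do the work, as an engineer would, in place of code of your own. Each camera call takes 0.05 s, during which the arm holds its last target. There are 200 camera calls.

TASK

Two small screw clamps stand on the lab bench, and one of them has a wax specimen block lying under its foot. Take hold of that clamp's T-handle and turn it clockwise (seen from above) until the foot bears on the block and the handle has clearly stiffened, so the block is held firmly but not crushed, then let go. Do not turn the empty clamp's handle, and leave the block in its place under the foot.

Things in the scene. Friction and masses are not known exactly. Their poses are not given: they have to be found in the camera images.
- clamp_grip (a point): Steel T-handle of the clamp that holds the block. Point: centre of its level crossbar, on the vertical screw axis, 122 mm above the bench; the highest part of the clamp. Bar 12 mm wide, 16 high, 90 long over 18 mm end balls; x axis along the bar, z up; turns with the handle, keeps its height. Pinch the middle. Clockwise from above tightens: foot 4 mm down per rad. It stays where left.
- clamp_foot: Steel disc, 22 mm across, on the plunger under that screw; origin: centre of its underside. It meets the block's top 0.2 to 0.9 rad after the start (varies), then stops, sprung. Handle torque: 0.18 N m of friction, plus 0.16 N m per rad past touching (at standstill the friction part may have either sign); force 40 N per rad. 0.35 rad past touching is firm (12 N), 0.6 right, 1.1 (45 N) cracks the wax.
- block: Specimen block to clamp: white cassette plate 46 x 30 x 6 mm carrying cream wax 34 x 25 x 16 mm, 22 mm high in all, loose on the clamp's base plate below the foot, long side (x) across the bridge. Origin: centre of its underside, 12 mm above the bench; its top is at 34 mm. Two like blocks lie on the bench under no clamp.
- empty_end (a point): T-handle of the other clamp, same shape and size but nothing under its foot; leave alone. Point: centre of one end ball of its bar, 36 mm from its screw axis, 122 mm up; x axis along the bar, outward. Each clamp is a fixed grey C-frame: base 100 x 115 x 12 mm, one column, a bridge 26 mm wide with top at 78 mm and a collar to 88 mm.
Things that resemble listed ones, but are neither listed nor needed, are in the scene too. Leave any orange or pink look-alike of the part that bears clamp_grip alone. Leave any pink look-alike of the block alone.

How it is judged:
By the outcome, as a careful person would: the job done as asked, in the order asked, and still so for the second after the job is handed in, with the robot touching nothing.
It also fails if it takes over 38 s, if anything falls off the work surface, if the arm or the gripper's body presses on something with over 40 N, if the wrist force passes 120 N, or if a joint passes its speed limit or range.

## Working session

There is one attempt and no reset: what is moved stays moved. The work goes in short steps, Python scripts to look and compute and a tool call to move; the robot and the scene stay as the last step left them, time stands still between calls to the robot, and variables do not carry over. Pictures are saved under pics/ and viewed, at most 10 in all, crops included, and the job is handed in when it is done.

Besides the shell and the picture viewer there is one more tool, called after "Call:" as name(argument=value, ...) on one line, values as JSON. send_rows: Moves the arm, as the interface text tells. Its arguments: {"type":"object","properties":{"targets":{"type":"array"}},"required":["targets"]}

```bash
mkdir -p pics
cat > h.py <<'E'
import numpy as np, cv2
from bench import arm
def world(cam,u,v,d=None,z=None):
    m=arm.camera_model(cam);K=np.array([[m['fx'],0,m['cx']],[0,m['fy'],m['cy']],[0,0,1.]])
    p=cv2.undistortPoints(np.array([[[u,v]]],float),K,np.array(m['distortion'],float))[0,0]
    T=np.array(m['cam_to_world']);r=np.array([p[0],p[1],1.])
    if z is not None:
        w=T[:3,:3]@r; d=(z-T[2,3])/w[2]
    return T[:3,:3]@(r*d)+T[:3,3]
E
python3 - <<'E'
from h import *
for c in ['scene','top']:
    im,d=arm.get_image(c); cv2.imwrite(f'pics/{c}0.png',im[:,:,::-1]); np.save(c+'.npy',d); np.save(c+'i.npy',im)
    for t in ['clamp_grip','block','clamp_foot','empty_end']:
        for b in arm.boxes_of(c,t): print(c,t,np.round(b['rect']),round(b['score'],2))
print(arm.read_state())
E
```

```text
scene clamp_grip [459. 172.  50.  29.] 0.82
scene clamp_grip [348. 107.  42.  29.] 0.79
scene clamp_grip [245. 321.  60.  47.] 0.78
scene clamp_grip [134. 238.  43.  50.] 0.21
scene block [456. 214.  23.  28.] 0.86
scene block [430. 277.  25.  32.] 0.67
scene clamp_foot [361. 153.  12.   3.] 0.37
top clamp_grip [190. 290.  28.  41.] 0.84
top clamp_grip [389. 138.  26.  45.] 0.83
top clamp_grip [172. 171.  21.  42.] 0.63
top block [243. 153.  20.  29.] 0.65
top block [190. 202.  15.   8.] 0.63
top empty_end [427. 248.  38.  31.] 0.57
{'clock': 0.5, 'joints': array([-9.32411287e-01,  3.84703726e-01,  7.85468172e-03, -2.14060725e-05,
       -1.19403718e+00, -2.58600216e-01]), 'joint_vel': array([-7.21235562e-04, -1.21728192e-03,  6.32833632e-04,  1.57852369e-03,
        9.20721576e-04,  6.08528088e-05]), 'joint_efforts': array([ 8.67289668e-05, -3.91689742e+01,  1.88443172e+01,  4.18708384e+00,
       -7.39660118e-04, -4.38819594e-07]), 'position': array([ 231.7015783 , -580.40702951,  231.28887152]), 'ee_rot': array([-1.88749375e-01,  9.82025291e-01,  4.48173327e-05, -1.05215355e-05]), 'contact_force': array([ 0.44504278, -0.52292732,  0.59070857]), 'wrist_torque': array([-0.01565992,  0.01073631, -0.00286971]), 'grasp_force': 0.0, 'gripper_width': 85.7209542887315}
```

View pics/scene0.png

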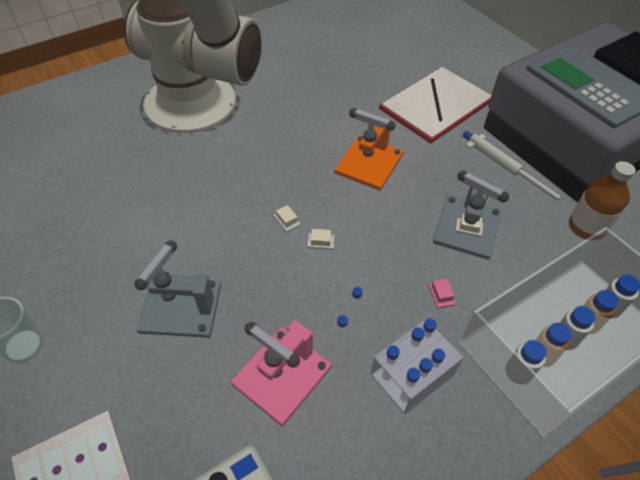

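View pics/top0.png

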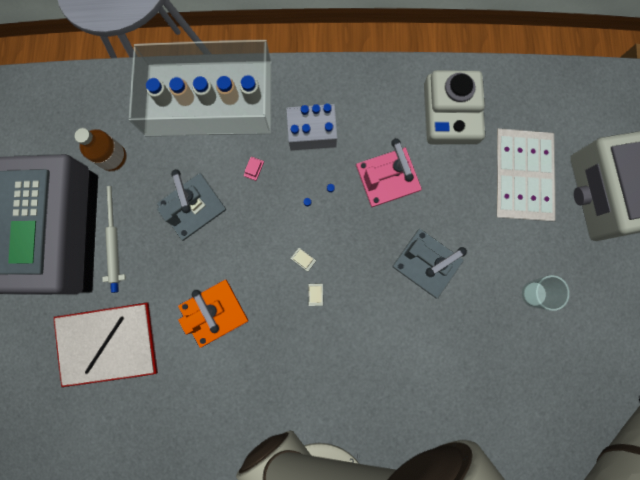

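Handles that could be taken for it: grey with block, scene (484,187) / top (181,190); grey and empty, scene (157,264) / top (447,262); orange, scene (371,121) / top (205,310); pink, scene (272,343) / top (402,160). I choose the first, because cream wax shows under its foot at scene (470,225). Next I check it in a crop and measure the bar.

Run:
```python
from h import *
for c,(x0,y0,x1,y1) in {'top':(150,150,240,250),'scene':(430,160,520,265)}.items():
    d=np.load(c+'.npy'); P=[]
    for v in range(y0,y1):
        for u in range(x0,x1):
            if d[v,u]>0: P.append(world(c,u,v,d=d[v,u]))
    P=np.array(P); Q=P[(P[:,2]>108)&(P[:,2]<145)]
    print(c,len(Q),Q.min(0).round(),Q.max(0).round())
    (cx,cy),s,a=cv2.minAreaRect(Q[:,:2].astype(np.float32)); print('rect',cx,cy,s,a)
    m=Q[:,:2].mean(0);w,V=np.linalg.eigh(np.cov((Q[:,:2]-m).T));print(m,np.degrees(np.arctan2(V[1,1],V[0,1])))
    B=P[(P[:,2]>6)&(P[:,2]<18)];print('base',cv2.minAreaRect(B[:,:2].astype(np.float32)))
    print('surf med z',np.median(P[P[:,2]<6][:,2]))
print('ends top z122', world('top',177.5,176,z=128),world('top',185,207,z=128))
a=cv2.resize(np.load('scenei.npy')[155:265,425:525],None,fx=5,fy=5,interpolation=3)[:,:400]
b=cv2.resize(np.load('topi.npy')[155:265,145:245],None,fx=5,fy=5,interpolation=3)[:,:400]
cv2.imwrite('pics/c1.png',np.hstack([a,b])[:,:,::-1])
```

```text
Traceback (most recent call last):
  File "h.py", line 4, in world
    m=arm.camera_model(cam);K=np.array([[m['fx'],0,m['cx']],[0,m['fy'],m['cy']],[0,0,1.]])
ValueError: time passes only in moves, steps and waits
```

Too many calls to camera_model; I'll cache it.

```bash
sed -i 's/^from bench import arm/from bench import arm\nimport functools\n@functools.cache\ndef cm(c): return arm.camera_model(c)/; s/m=arm.camera_model(cam)/m=cm(cam)/' h.py
cat > m.py <<'E'
from h import *
def meas(c,box):
    x0,y0,x1,y1=box
    d=np.load(c+'.npy')
    P=np.array([world(c,u,v,d=d[v,u]) for v in range(y0,y1) for u in range(x0,x1) if d[v,u]>0])
    Q=P[(P[:,2]>112)&(P[:,2]<145)]
    print(c,len(Q),Q.min(0).round(),Q.max(0).round())
    print('rect',cv2.minAreaRect(Q[:,:2].astype(np.float32)))
    m=Q[:,:2].mean(0);w,V=np.linalg.eigh(np.cov((Q[:,:2]-m).T));print(m,np.degrees(np.arctan2(V[1,1],V[0,1])))
    B=P[(P[:,2]>6)&(P[:,2]<18)];print('base',cv2.minAreaRect(B[:,:2].astype(np.float32)))
    print('surf',np.median(P[P[:,2]<6][:,2]))
E
python3 - <<'E'
from m import *
meas('top',(150,150,240,250)); meas('scene',(430,160,520,265))
print('ends', world('top',177.5,176,z=128),world('top',185,207,z=128))
a=cv2.resize(np.load('scenei.npy')[155:265,425:525],None,fx=5,fy=5,interpolation=3)[:,:400]
b=cv2.resize(np.load('topi.npy')[155:265,145:245],None,fx=5,fy=5,interpolation=3)[:,:400]
cv2.imwrite('pics/c1.png',np.hstack([a,b])[:,:,::-1])
E
```

```text
top 351 [559. 237. 114.] [644. 277. 135.]
rect ((601.3110961914062, 258.02734375), (88.60221862792969, 17.222888946533203), 19.161001205444336)
[600.01726243 256.66307249] -160.99020381171732
base ((611.4794311523438, 245.10421752929688), (101.7603530883789, 172.61300659179688), 35.94197463989258)
surf -0.42683453780477976
scene 628 [557. 241. 112.] [642. 278. 135.]
rect ((599.9142456054688, 259.6846923828125), (88.47492218017578, 16.3759765625), 16.977907180786133)
[601.65198902 258.50544078] -162.0173970181684
base ((571.450439453125, 316.3592529296875), (154.2184295654297, 268.05072021484375), 46.370025634765625)
surf 2.147030487797565
ends [629.01323767 263.49218846 128.        ] [568.43201303 247.02241522 128.        ]
```

View pics/c1.png

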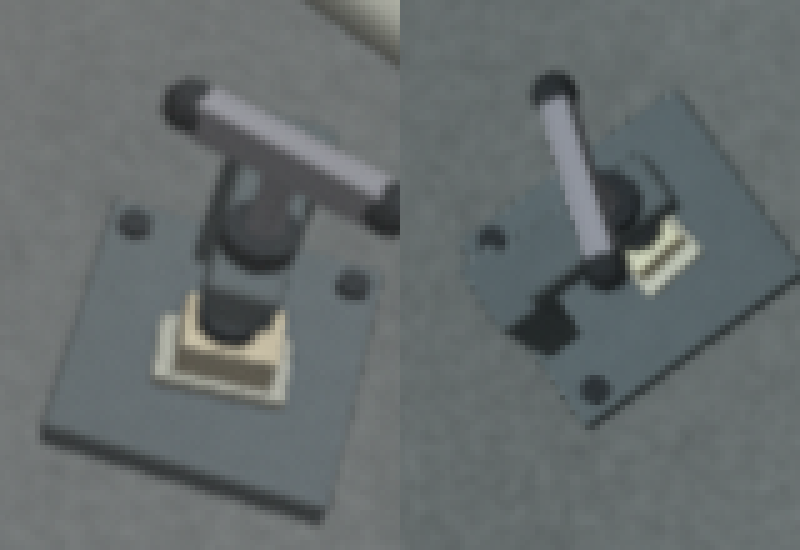

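The crop confirms it: this grey clamp has the cream block under its foot, at crop pixel (235,350), in the left half. The bar centre is at about (600.5, 258.5), the bar lies at about 18° and is 88 mm long, as it should be. I'm moving there at the present height.

Call:
send_rows(targets=[{"gripper": -1, "x": -2.8, "y": 2.8, "z": 0, "ax": 0, "ay": 0, "az": 0}, {"gripper": -1, "x": -2.8, "y": 2.8, "z": 0, "ax": 0, "ay": 0, "az": 0}, {"gripper": -1, "x": -2.8, "y": 2.8, "z": 0, "ax": 0, "ay": 0, "az": 0}, {"gripper": -1, "x": -2.8, "y": 2.8, "z": 0, "ax": 0, "ay": 0, "az": 0}, {"gripper": -1, "x": -2.8, "y": 2.8, "z": 0, "ax": 0, "ay": 0, "az": 0}])

```text
clock: 0.92
position: [310.1, -396.9, 231.4]
ee_rot: [-0.188, 0.982, -0.0, 0.0]
contact_force: [0.5, 0.8, 0.6]
gripper_width: 85.6
grasp_force: 0.0
```

```bash
python3 -c "
from bench import arm
s=arm.read_state();print(s['clock'],s['joints'],s['position'],s['ee_rot'])"
```

```text
0.9167 [-5.84751869e-01  1.77491441e-01 -2.83189383e-01  8.05947711e-07
 -1.10964809e+00 -6.06913497e-01] [ 310.12608055 -396.93931731  231.41081223] [-1.88432348e-01  9.82086145e-01 -1.63670792e-04  1.66822626e-04]
```

j6 falls as j1 rises, so a clockwise turn would run j6 out of range. I'll take the half-turned grasp and turn −176° on the way.

Run:
```python
import numpy as np
t=np.radians(201.7);d=np.array([600.5-310.1,258.5+396.9])/200
for k in range(20):
    X=np.array([np.cos(t),np.sin(t)]);Y=np.array([np.sin(t),-np.cos(t)])
    print(k//5,'%.2f %.2f'%(d@X,d@Y)); t+=np.radians(7.05)
```

```text
0 -2.56 2.51
0 -2.85 2.17
0 -3.09 1.81
0 -3.29 1.42
0 -3.44 1.00
1 -3.54 0.57
1 -3.58 0.13
1 -3.57 -0.31
1 -3.51 -0.75
1 -3.39 -1.17
2 -3.22 -1.58
2 -3.00 -1.96
2 -2.74 -2.31
2 -2.43 -2.63
2 -2.09 -2.91
3 -1.72 -3.15
3 -1.32 -3.33
3 -0.90 -3.47
3 -0.47 -3.55
3 -0.03 -3.58
```

Call:
send_rows(targets=[{"gripper": -1, "x": -2.56, "y": 2.51, "z": 0, "ax": 0, "ay": 0, "az": -7.05}, {"gripper": -1, "x": -2.85, "y": 2.17, "z": 0, "ax": 0, "ay": 0, "az": -7.05}, {"gripper": -1, "x": -3.09, "y": 1.81, "z": 0, "ax": 0, "ay": 0, "az": -7.05}, {"gripper": -1, "x": -3.29, "y": 1.42, "z": 0, "ax": 0, "ay": 0, "az": -7.05}, {"gripper": -1, "x": -3.44, "y": 1.0, "z": 0, "ax": 0, "ay": 0, "az": -7.05}])

```text
clock: 1.33
position: [382.5, -233.0, 231.7]
ee_rot: [-0.48, 0.877, -0.0, 0.0]
contact_force: [0.7, 0.3, 0.1]
gripper_width: 85.4
grasp_force: 0.0
```

Call:
send_rows(targets=[{"gripper": -1, "x": -3.54, "y": 0.57, "z": 0, "ax": 0, "ay": 0, "az": -7.05}, {"gripper": -1, "x": -3.58, "y": 0.13, "z": 0, "ax": 0, "ay": 0, "az": -7.05}, {"gripper": -1, "x": -3.57, "y": -0.31, "z": 0, "ax": 0, "ay": 0, "az": -7.05}, {"gripper": -1, "x": -3.51, "y": -0.75, "z": 0, "ax": 0, "ay": 0, "az": -7.05}, {"gripper": -1, "x": -3.39, "y": -1.17, "z": 0, "ax": 0, "ay": 0, "az": -7.05}])

```text
clock: 1.75
position: [455.1, -68.8, 231.8]
ee_rot: [0.723, -0.691, 0.0, -0.0]
contact_force: [1.2, 0.6, 0.1]
gripper_width: 85.4
grasp_force: 0.0
```

On track, halfway there.

Call:
send_rows(targets=[{"gripper": -1, "x": -3.22, "y": -1.58, "z": 0, "ax": 0, "ay": 0, "az": -7.05}, {"gripper": -1, "x": -3.0, "y": -1.96, "z": 0, "ax": 0, "ay": 0, "az": -7.05}, {"gripper": -1, "x": -2.74, "y": -2.31, "z": 0, "ax": 0, "ay": 0, "az": -7.05}, {"gripper": -1, "x": -2.43, "y": -2.63, "z": 0, "ax": 0, "ay": 0, "az": -7.05}, {"gripper": -1, "x": -2.09, "y": -2.91, "z": 0, "ax": 0, "ay": 0, "az": -7.05}])

```text
clock: 2.17
position: [527.5, 95.1, 231.6]
ee_rot: [0.898, -0.439, 0.0, -0.0]
contact_force: [0.9, 0.5, -0.1]
gripper_width: 85.4
grasp_force: 0.0
```

Call:
send_rows(targets=[{"gripper": -1, "x": -1.72, "y": -3.15, "z": 0, "ax": 0, "ay": 0, "az": -7.05}, {"gripper": -1, "x": -1.32, "y": -3.33, "z": 0, "ax": 0, "ay": 0, "az": -7.05}, {"gripper": -1, "x": -0.9, "y": -3.47, "z": 0, "ax": 0, "ay": 0, "az": -7.05}, {"gripper": -1, "x": -0.47, "y": -3.55, "z": 0, "ax": 0, "ay": 0, "az": -7.05}, {"gripper": -1, "x": -0.03, "y": -3.58, "z": 0, "ax": 0, "ay": 0, "az": -7.05}])

```text
clock: 2.58
position: [599.9, 258.8, 231.4]
ee_rot: [0.989, -0.147, 0.0, -0.0]
contact_force: [1.6, 0.1, 0.3]
gripper_width: 85.4
grasp_force: 0.0
```

Call:
send_rows(targets=[{"gripper": -1, "x": 0, "y": 0, "z": 1.2, "ax": 0, "ay": 0, "az": -7.05}, {"gripper": -1, "x": 0, "y": 0, "z": 1.2, "ax": 0, "ay": 0, "az": -7.05}, {"gripper": -1, "x": 0, "y": 0, "z": 1.2, "ax": 0, "ay": 0, "az": -7.05}, {"gripper": -1, "x": 0, "y": 0, "z": 1.2, "ax": 0, "ay": 0, "az": -7.05}, {"gripper": -1, "x": 0, "y": 0, "z": 1.2, "ax": 0, "ay": 0, "az": -7.05}])

```text
clock: 3.0
position: [599.5, 257.3, 170.6]
ee_rot: [0.987, 0.16, -0.0, 0.0]
contact_force: [-0.0, -0.6, -0.3]
gripper_width: 85.1
grasp_force: 0.0
```

```bash
python3 -c "
from h import *
from scipy.spatial.transform import Rotation as R
s=arm.read_state();print(s['clock'],s['joints'],s['position'],R.from_quat(s['ee_rot']).as_matrix()[:,:2])
for c in ['scene','top']:
    im,d=arm.get_image(c);cv2.imwrite('pics/%s1.png'%c,im[:,:,::-1])
a,b=[cv2.imread('pics/%s1.png'%c) for c in ('scene','top')]
cv2.imwrite('pics/c2.png',np.hstack([cv2.resize(a[100:260,420:550],None,fx=3,fy=3),cv2.resize(b[130:290,130:260],None,fx=3,fy=3)]))
"
```

```text
3.0 [ 6.52906384e-01  4.74879601e-01 -4.79965682e-03 -3.34274020e-06
 -1.09122410e+00  1.23858164e+00] [599.45004912 257.28287982 170.63364248] [[ 9.49018087e-01  3.15221610e-01]
 [ 3.15221605e-01 -9.49018090e-01]
 [-1.02141175e-04  3.21018220e-05]]
```

View pics/c2.png

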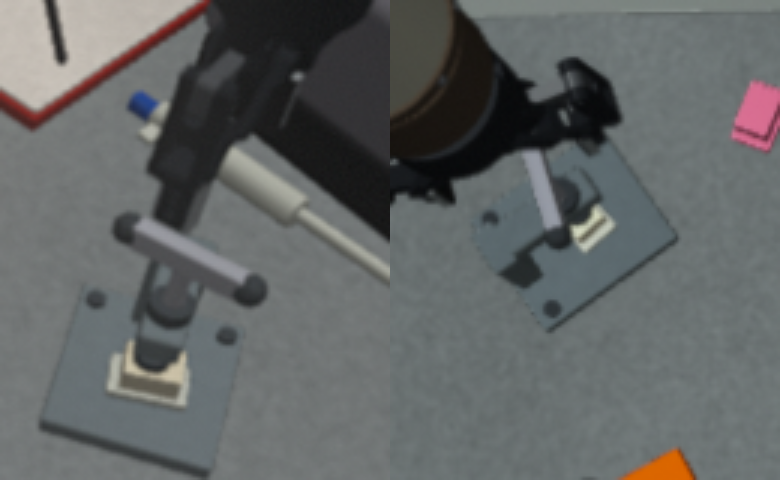

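The fingers straddle the bar at (540,195) in the right half, and the handle has not moved. The tool yaw is 18.4° and j6 = 1.24, so there is room to turn. Descending and closing.

Call:
send_rows(targets=[{"gripper": -1, "x": 0.1, "y": -0.05, "z": 1.6, "ax": 0, "ay": 0, "az": 0}, {"gripper": -1, "x": 0, "y": 0, "z": 1.6, "ax": 0, "ay": 0, "az": 0}, {"gripper": -1, "x": 0, "y": 0, "z": 1.6, "ax": 0, "ay": 0, "az": 0}, {"gripper": -1, "x": 0, "y": 0, "z": 1.2, "ax": 0, "ay": 0, "az": 0}, {"gripper": -1, "x": 0, "y": 0, "z": 0.7, "ax": 0, "ay": 0, "az": 0}])

```text
clock: 3.52
position: [600.0, 257.7, 103.3]
ee_rot: [0.988, 0.155, -0.001, 0.0]
contact_force: [-0.1, 0.6, 0.1]
gripper_width: 85.2
grasp_force: 0.0
```

Call:
send_rows(targets=[{"gripper": 0, "x": 0, "y": 0, "z": 0, "ax": 0, "ay": 0, "az": 0}, {"gripper": 0.3, "x": 0, "y": 0, "z": 0, "ax": 0, "ay": 0, "az": 0}, {"gripper": 0.5, "x": 0, "y": 0, "z": 0, "ax": 0, "ay": 0, "az": 0}, {"gripper": 0.6, "x": 0, "y": 0, "z": 0, "ax": 0, "ay": 0, "az": 0}, {"gripper": 0.65, "x": 0, "y": 0, "z": 0, "ax": 0, "ay": 0, "az": 0}])

```text
clock: 3.93
position: [600.7, 258.2, 105.3]
ee_rot: [0.988, 0.156, 0.001, -0.0]
contact_force: [-0.3, -0.5, 0.1]
gripper_width: 25.5
grasp_force: 0.0
```

Call:
send_rows(targets=[{"gripper": 1, "x": 0, "y": 0, "z": 0, "ax": 0, "ay": 0, "az": 0}, {"gripper": 1, "x": 0, "y": 0, "z": 0, "ax": 0, "ay": 0, "az": 0}, {"gripper": 1, "x": 0, "y": 0, "z": 0, "ax": 0, "ay": 0, "az": 0}, {"gripper": 1, "x": 0, "y": 0, "z": 0, "ax": 0, "ay": 0, "az": 0}, {"gripper": 1, "x": 0, "y": 0, "z": 0, "ax": 0, "ay": 0, "az": 0}])

```text
clock: 4.35
position: [600.4, 258.7, 105.2]
ee_rot: [0.988, 0.157, 0.001, -0.001]
contact_force: [-2.8, 3.1, 5.2]
gripper_width: 11.4
grasp_force: 61.5
```

```bash
cat > st.py <<'E'
from h import *
from scipy.spatial.transform import Rotation as R
s=arm.read_state();M=R.from_quat(s['ee_rot']).as_matrix()
print(s['clock'],'yaw',np.degrees(np.arctan2(M[1,0],M[0,0])),s['position'].round(1),'F',s['contact_force'].round(1),'T',s['wrist_torque'].round(3),'j6',s['joints'][5].round(3),'tau6',s['joint_efforts'][5].round(3),s['gripper_width'],s['grasp_force'])
E
python3 st.py
```

```text
4.35 yaw 18.039681902389876 [600.4 258.7 105.2] F [-2.8  3.1  5.2] T [1.064 1.017 0.045] j6 1.232 tau6 -0.006 11.363167415494813 61.4625671133399
```

Gripped: 11.4 mm wide, 61 N. Now I turn clockwise (+az) in steps and watch the torque.

Call:
send_rows(targets=[{"gripper": 1, "x": 0, "y": 0, "z": 0, "ax": 0, "ay": 0, "az": 1}, {"gripper": 1, "x": 0, "y": 0, "z": 0, "ax": 0, "ay": 0, "az": 1}, {"gripper": 1, "x": 0, "y": 0, "z": 0, "ax": 0, "ay": 0, "az": 1}, {"gripper": 1, "x": 0, "y": 0, "z": 0, "ax": 0, "ay": 0, "az": 1}, {"gripper": 1, "x": 0, "y": 0, "z": 0, "ax": 0, "ay": 0, "az": 1}])

```text
clock: 4.77
position: [600.4, 258.7, 105.2]
ee_rot: [0.994, 0.113, 0.001, -0.0]
contact_force: [-3.0, 3.6, 4.9]
gripper_width: 10.6
grasp_force: 61.6
```

```bash
python3 st.py
```

```text
4.7667 yaw 13.032124871952348 [600.4 258.7 105.2] F [-3.   3.6  4.9] T [1.109 0.982 0.226] j6 1.145 tau6 -0.032 10.599264567475057 61.60947002470493
```

Call:
send_rows(targets=[{"gripper": 1, "x": 0, "y": 0, "z": 0, "ax": 0, "ay": 0, "az": 1}, {"gripper": 1, "x": 0, "y": 0, "z": 0, "ax": 0, "ay": 0, "az": 1}, {"gripper": 1, "x": 0, "y": 0, "z": 0, "ax": 0, "ay": 0, "az": 1}, {"gripper": 1, "x": 0, "y": 0, "z": 0, "ax": 0, "ay": 0, "az": 1}, {"gripper": 1, "x": 0, "y": 0, "z": 0, "ax": 0, "ay": 0, "az": 1}])

```text
clock: 5.18
position: [600.3, 258.8, 105.2]
ee_rot: [0.998, 0.07, 0.001, -0.001]
contact_force: [-3.0, 3.7, 5.4]
gripper_width: 11.0
grasp_force: 61.6
```

```bash
python3 st.py
```

```text
5.1833 yaw 8.034076544635054 [600.3 258.8 105.2] F [-3.   3.7  5.4] T [1.139 1.122 0.134] j6 1.057 tau6 -0.032 11.020761659191828 61.60935413092375
```

```bash
cat > st2.py <<'E'
from h import *
from scipy.spatial.transform import Rotation as R
import sys
T=[];J=[]
for i in range(4):
    s=arm.read_state();T.append(s['wrist_torque'][2]);J.append(s['joint_efforts'][5])
    if i<3: arm.get_image('scene')
M=R.from_quat(s['ee_rot']).as_matrix()
print(s['clock'],'yaw',np.degrees(np.arctan2(M[1,0],M[0,0])).round(2),s['position'].round(1),'F',s['contact_force'].round(1),'Tz',np.round(T,3),np.mean(T).round(3),'t6',np.round(J,3))
E
python3 st2.py
```

```text
5.3333 yaw 8.05 [600.4 258.8 105.2] F [-4.9  4.1  5.4] Tz [0.134 0.127 0.053 0.024] 0.084 t6 [-0.032 -0.144 -0.095 -0.045]
```

Call:
send_rows(targets=[{"gripper": 1, "x": 0, "y": 0, "z": 0, "ax": 0, "ay": 0, "az": 1}, {"gripper": 1, "x": 0, "y": 0, "z": 0, "ax": 0, "ay": 0, "az": 1}, {"gripper": 1, "x": 0, "y": 0, "z": 0, "ax": 0, "ay": 0, "az": 1}, {"gripper": 1, "x": 0, "y": 0, "z": 0, "ax": 0, "ay": 0, "az": 1}, {"gripper": 1, "x": 0, "y": 0, "z": 0, "ax": 0, "ay": 0, "az": 1}])

```text
clock: 5.75
position: [600.4, 258.8, 105.2]
ee_rot: [1.0, 0.026, 0.001, -0.001]
contact_force: [-4.3, 3.3, 5.1]
gripper_width: 10.8
grasp_force: 61.6
```

```bash
python3 st2.py
```

```text
5.9 yaw 3.05 [600.4 258.8 105.2] F [-2.9  3.8  5.2] Tz [0.155 0.078 0.06  0.017] 0.077 t6 [-0.032 -0.144 -0.094 -0.045]
```

Call:
send_rows(targets=[{"gripper": 1, "x": 0, "y": 0, "z": 0, "ax": 0, "ay": 0, "az": 1}, {"gripper": 1, "x": 0, "y": 0, "z": 0, "ax": 0, "ay": 0, "az": 1}, {"gripper": 1, "x": 0, "y": 0, "z": 0, "ax": 0, "ay": 0, "az": 1}, {"gripper": 1, "x": 0, "y": 0, "z": 0, "ax": 0, "ay": 0, "az": 1}, {"gripper": 1, "x": 0, "y": 0, "z": 0, "ax": 0, "ay": 0, "az": 1}])

```text
clock: 6.32
position: [600.3, 258.8, 105.2]
ee_rot: [1.0, -0.017, 0.001, -0.001]
contact_force: [-3.5, 4.0, 5.3]
gripper_width: 10.9
grasp_force: 61.6
```

```bash
python3 st2.py
```

```text
6.4667 yaw -1.95 [600.3 258.8 105.2] F [-4.3  4.1  5.7] Tz [0.137 0.1   0.031 0.026] 0.074 t6 [-0.031 -0.143 -0.094 -0.045]
```

The 4-sample t6 pattern repeats to 0.001 N m, so it's a clean free-turning baseline. After 20° there is no contact yet. Continuing.

Call:
send_rows(targets=[{"gripper": 1, "x": 0, "y": 0, "z": 0, "ax": 0, "ay": 0, "az": 1}, {"gripper": 1, "x": 0, "y": 0, "z": 0, "ax": 0, "ay": 0, "az": 1}, {"gripper": 1, "x": 0, "y": 0, "z": 0, "ax": 0, "ay": 0, "az": 1}, {"gripper": 1, "x": 0, "y": 0, "z": 0, "ax": 0, "ay": 0, "az": 1}, {"gripper": 1, "x": 0, "y": 0, "z": 0, "ax": 0, "ay": 0, "az": 1}])

```text
clock: 6.88
position: [600.4, 258.8, 105.2]
ee_rot: [0.998, -0.061, 0.001, -0.001]
contact_force: [-3.2, 3.0, 5.5]
gripper_width: 10.5
grasp_force: 61.6
```

```bash
python3 st2.py
```

```text
7.0333 yaw -6.95 [600.4 258.8 105.2] F [-3.9  4.3  5.9] Tz [0.148 0.062 0.033 0.061] 0.076 t6 [-0.031 -0.143 -0.094 -0.044]
```

Call:
send_rows(targets=[{"gripper": 1, "x": 0, "y": 0, "z": 0, "ax": 0, "ay": 0, "az": 1}, {"gripper": 1, "x": 0, "y": 0, "z": 0, "ax": 0, "ay": 0, "az": 1}, {"gripper": 1, "x": 0, "y": 0, "z": 0, "ax": 0, "ay": 0, "az": 1}, {"gripper": 1, "x": 0, "y": 0, "z": 0, "ax": 0, "ay": 0, "az": 1}, {"gripper": 1, "x": 0, "y": 0, "z": 0, "ax": 0, "ay": 0, "az": 1}])

```text
clock: 7.45
position: [600.3, 258.9, 105.2]
ee_rot: [0.995, -0.104, 0.001, -0.001]
contact_force: [-3.0, 4.5, 5.2]
gripper_width: 10.4
grasp_force: 61.6
```

```bash
python3 st2.py
```

```text
7.6 yaw -11.95 [600.4 258.9 105.2] F [-3.6  4.4  6.3] Tz [0.186 0.064 0.033 0.084] 0.091 t6 [-0.031 -0.143 -0.094 -0.044]
```

Call:
send_rows(targets=[{"gripper": 1, "x": 0, "y": 0, "z": 0, "ax": 0, "ay": 0, "az": 1}, {"gripper": 1, "x": 0, "y": 0, "z": 0, "ax": 0, "ay": 0, "az": 1}, {"gripper": 1, "x": 0, "y": 0, "z": 0, "ax": 0, "ay": 0, "az": 1}, {"gripper": 1, "x": 0, "y": 0, "z": 0, "ax": 0, "ay": 0, "az": 1}, {"gripper": 1, "x": 0, "y": 0, "z": 0, "ax": 0, "ay": 0, "az": 1}])

```text
clock: 8.02
position: [600.4, 258.9, 105.2]
ee_rot: [0.989, -0.147, 0.0, -0.001]
contact_force: [-3.2, 4.4, 5.0]
gripper_width: 10.9
grasp_force: 61.6
```

```bash
python3 st2.py
```

```text
8.1667 yaw -16.95 [600.4 258.9 105.2] F [-4.2  4.   5.1] Tz [0.149 0.049 0.023 0.041] 0.066 t6 [-0.031 -0.143 -0.094 -0.044]
```

Call:
send_rows(targets=[{"gripper": 1, "x": 0, "y": 0, "z": 0, "ax": 0, "ay": 0, "az": 1}, {"gripper": 1, "x": 0, "y": 0, "z": 0, "ax": 0, "ay": 0, "az": 1}, {"gripper": 1, "x": 0, "y": 0, "z": 0, "ax": 0, "ay": 0, "az": 1}, {"gripper": 1, "x": 0, "y": 0, "z": 0, "ax": 0, "ay": 0, "az": 1}, {"gripper": 1, "x": 0, "y": 0, "z": 0, "ax": 0, "ay": 0, "az": 1}])

```text
clock: 8.58
position: [600.4, 258.9, 105.2]
ee_rot: [0.982, -0.19, 0.0, -0.001]
contact_force: [-3.9, 4.9, 5.5]
gripper_width: 11.2
grasp_force: 61.6
```

```bash
python3 st2.py
```

```text
8.7333 yaw -21.94 [600.4 258.9 105.2] F [-4.1  3.6  4.1] Tz [0.154 0.118 0.042 0.019] 0.083 t6 [-0.043 -0.155 -0.106 -0.056]
```

Call:
send_rows(targets=[{"gripper": 1, "x": 0, "y": 0, "z": 0, "ax": 0, "ay": 0, "az": 1}, {"gripper": 1, "x": 0, "y": 0, "z": 0, "ax": 0, "ay": 0, "az": 1}, {"gripper": 1, "x": 0, "y": 0, "z": 0, "ax": 0, "ay": 0, "az": 1}, {"gripper": 1, "x": 0, "y": 0, "z": 0, "ax": 0, "ay": 0, "az": 1}, {"gripper": 1, "x": 0, "y": 0, "z": 0, "ax": 0, "ay": 0, "az": 1}])

```text
clock: 9.15
position: [600.4, 258.9, 105.2]
ee_rot: [0.972, -0.233, 0.0, -0.001]
contact_force: [-3.8, 3.4, 4.8]
gripper_width: 11.0
grasp_force: 61.6
```

```bash
python3 st2.py
```

```text
9.3 yaw -26.94 [600.4 258.9 105.2] F [-4.1  4.6  6.2] Tz [0.217 0.097 0.02  0.097] 0.108 t6 [-0.056 -0.168 -0.119 -0.069]
```

Call:
send_rows(targets=[{"gripper": 1, "x": 0, "y": 0, "z": 0, "ax": 0, "ay": 0, "az": 1}, {"gripper": 1, "x": 0, "y": 0, "z": 0, "ax": 0, "ay": 0, "az": 1}, {"gripper": 1, "x": 0, "y": 0, "z": 0, "ax": 0, "ay": 0, "az": 1}, {"gripper": 1, "x": 0, "y": 0, "z": 0, "ax": 0, "ay": 0, "az": 1}, {"gripper": 1, "x": 0, "y": 0, "z": 0, "ax": 0, "ay": 0, "az": 1}])

```text
clock: 9.72
position: [600.4, 258.9, 105.2]
ee_rot: [0.961, -0.275, 0.0, -0.001]
contact_force: [-3.9, 4.0, 5.3]
gripper_width: 10.9
grasp_force: 61.6
```

```bash
python3 st2.py
```

```text
9.8667 yaw -31.94 [600.4 258.9 105.2] F [-4.5  4.5  5.6] Tz [0.185 0.145 0.092 0.058] 0.12 t6 [-0.069 -0.181 -0.132 -0.081]
```

Contact came at yaw ≈ −17° (0.61 rad from the start), and t6 has risen steadily since. I'm 0.26 rad past it now; the goal of 0.6 past is yaw ≈ −52°.

Call:
send_rows(targets=[{"gripper": 1, "x": 0, "y": 0, "z": 0, "ax": 0, "ay": 0, "az": 1}, {"gripper": 1, "x": 0, "y": 0, "z": 0, "ax": 0, "ay": 0, "az": 1}, {"gripper": 1, "x": 0, "y": 0, "z": 0, "ax": 0, "ay": 0, "az": 1}, {"gripper": 1, "x": 0, "y": 0, "z": 0, "ax": 0, "ay": 0, "az": 1}, {"gripper": 1, "x": 0, "y": 0, "z": 0, "ax": 0, "ay": 0, "az": 1}])

```text
clock: 10.28
position: [600.4, 259.0, 105.2]
ee_rot: [0.948, -0.317, 0.0, -0.001]
contact_force: [-3.9, 4.2, 5.0]
gripper_width: 11.0
grasp_force: 61.6
```

Call:
send_rows(targets=[{"gripper": 1, "x": 0, "y": 0, "z": 0, "ax": 0, "ay": 0, "az": 1}, {"gripper": 1, "x": 0, "y": 0, "z": 0, "ax": 0, "ay": 0, "az": 1}, {"gripper": 1, "x": 0, "y": 0, "z": 0, "ax": 0, "ay": 0, "az": 1}, {"gripper": 1, "x": 0, "y": 0, "z": 0, "ax": 0, "ay": 0, "az": 1}, {"gripper": 1, "x": 0, "y": 0, "z": 0, "ax": 0, "ay": 0, "az": 1}])

```text
clock: 10.7
position: [600.4, 259.0, 105.2]
ee_rot: [0.934, -0.358, 0.0, -0.001]
contact_force: [-3.1, 4.7, 6.0]
gripper_width: 11.1
grasp_force: 61.6
```

```bash
python3 st2.py
```

```text
10.85 yaw -41.93 [600.4 259.  105.2] F [-3.7  4.7  5. ] Tz [0.245 0.156 0.071 0.065] 0.134 t6 [-0.094 -0.206 -0.157 -0.107]
```

Call:
send_rows(targets=[{"gripper": 1, "x": 0, "y": 0, "z": 0, "ax": 0, "ay": 0, "az": 1}, {"gripper": 1, "x": 0, "y": 0, "z": 0, "ax": 0, "ay": 0, "az": 1}, {"gripper": 1, "x": 0, "y": 0, "z": 0, "ax": 0, "ay": 0, "az": 1}, {"gripper": 1, "x": 0, "y": 0, "z": 0, "ax": 0, "ay": 0, "az": 1}, {"gripper": 1, "x": 0, "y": 0, "z": 0, "ax": 0, "ay": 0, "az": 1}])

```text
clock: 11.27
position: [600.4, 259.0, 105.2]
ee_rot: [0.917, -0.398, 0.0, -0.001]
contact_force: [-4.3, 4.7, 5.1]
gripper_width: 10.8
grasp_force: 61.6
```

Call:
send_rows(targets=[{"gripper": 1, "x": 0, "y": 0, "z": 0, "ax": 0, "ay": 0, "az": 1}, {"gripper": 1, "x": 0, "y": 0, "z": 0, "ax": 0, "ay": 0, "az": 1}, {"gripper": 1, "x": 0, "y": 0, "z": 0, "ax": 0, "ay": 0, "az": 1}, {"gripper": 1, "x": 0, "y": 0, "z": 0, "ax": 0, "ay": 0, "az": 1}, {"gripper": 1, "x": 0, "y": 0, "z": 0, "ax": 0, "ay": 0, "az": 1}])

```text
clock: 11.68
position: [600.5, 259.0, 105.2]
ee_rot: [0.899, -0.438, 0.0, -0.001]
contact_force: [-3.5, 5.5, 4.5]
gripper_width: 10.4
grasp_force: 61.6
```

```bash
python3 st2.py
```

```text
11.8333 yaw -51.92 [600.4 259.  105.2] F [-2.9  5.3  3.9] Tz [0.261 0.156 0.114 0.137] 0.167 t6 [-0.119 -0.232 -0.183 -0.132]
```

t6 is 0.088 above the free level, which with the angle gives about 0.6 rad past contact. Releasing and lifting.

Call:
send_rows(targets=[{"gripper": 0.6, "x": 0, "y": 0, "z": 0, "ax": 0, "ay": 0, "az": 0}, {"gripper": 0.3, "x": 0, "y": 0, "z": 0, "ax": 0, "ay": 0, "az": 0}, {"gripper": 0, "x": 0, "y": 0, "z": 0, "ax": 0, "ay": 0, "az": 0}, {"gripper": 0, "x": 0, "y": 0, "z": 0, "ax": 0, "ay": 0, "az": 0}, {"gripper": 0, "x": 0, "y": 0, "z": 0, "ax": 0, "ay": 0, "az": 0}])

```text
clock: 12.25
position: [600.3, 257.3, 103.9]
ee_rot: [0.899, -0.439, -0.0, 0.0]
contact_force: [0.9, 0.4, -0.1]
gripper_width: 42.9
grasp_force: 0.0
```

Call:
send_rows(targets=[{"gripper": 0, "x": 0, "y": 0, "z": -1, "ax": 0, "ay": 0, "az": 0}, {"gripper": 0, "x": 0, "y": 0, "z": -2, "ax": 0, "ay": 0, "az": 0}, {"gripper": 0, "x": 0, "y": 0, "z": -3, "ax": 0, "ay": 0, "az": 0}, {"gripper": 0, "x": 0, "y": 0, "z": -3, "ax": 0, "ay": 0, "az": 0}, {"gripper": 0, "x": 0, "y": 0, "z": -3, "ax": 0, "ay": 0, "az": 0}])

```text
clock: 12.67
position: [600.3, 257.6, 226.4]
ee_rot: [0.899, -0.438, 0.0, 0.0]
contact_force: [0.9, 0.6, -1.0]
gripper_width: 42.4
grasp_force: 0.0
```

Run:
```python
from m import *
im,d=arm.get_image('scene'); np.save('scene.npy',d)
cv2.imwrite('pics/c3.png',cv2.resize(im[140:260,420:550,::-1],None,fx=4,fy=4,interpolation=3))
meas('scene',(430,160,520,265))
```

```text
scene 385 [570. 224. 114.] [630. 298. 136.]
rect ((600.9808349609375, 258.9620056152344), (17.04322052001953, 85.43256378173828), 38.235355377197266)
[603.34466836 255.22076275] 128.6515826985201
base ((545.1741333007812, 314.1774597167969), (143.79522705078125, 246.89208984375), 31.03538703918457)
surf 2.1480941565604326
```

View pics/c3.png

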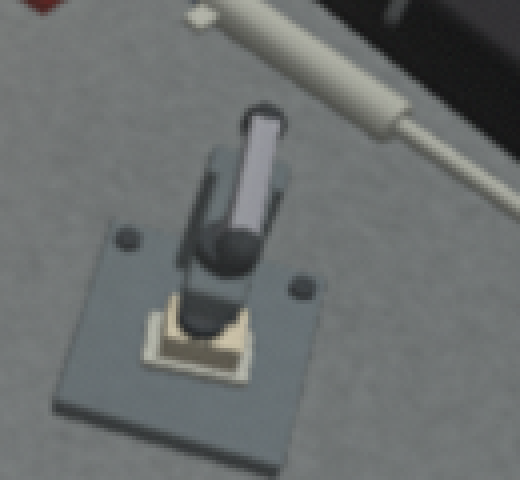

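The handle at (255,185) now lies at −51.5°, about 0.6 rad past contact. The foot is on the block at (205,330), which is still in place, and the gripper is clear.

```bash
python3 -c "
from bench import arm
print(arm.job_done())"
```

```text
the job is handed in; nothing more can be done
None
```

I turned the block-holding clamp's handle clockwise to about 0.6 rad past contact, so the block should be firmly held and not crushed. I then let go with the block still in place and handed the job in, leaving the empty clamp alone.

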